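# Open the culture keeper by its concealed release

### The arm

A 6-joint arm with a two-finger parallel gripper is mounted at the origin on a cart in front of the work surface, level with it; the furniture and walls round the work are solid. World frame = base frame: x ahead of the robot, y to its left, z up, the work surface at z = 0. Lengths are in mm, angles in rad, forces in N, time in s.
With the tool pointing down it reaches from about 325 to 775 mm from the base axis. Payload 5.5 kg.
Tool frame: the origin (TCP) lies midway between the tips of the shut fingers; the grasp point (between the pads) lies 19 mm behind it; x points along the fingers, z is the direction in which the jaws open and shut, and the axes are right-handed (so a half turn about x gives the same grasp; the last joint's range is limited). The gripper opens to 88 mm and grips with 3 to 60 N. Pads are 20 mm wide; open, the fingers measure 115 mm over their backs; the gripper's body (75 mm by 178 mm) begins 61 mm behind the grasp point.
Start: joints at [1.186, 0.091, 1.231, -0, 1.82, -0.057], TCP at [193.181, 568.064, 200.931] pointing down, gripper open.
Joint ranges: [-2.87, 2.87], [-0.86, 2.18], [0.17, 2.46], [-1.51, 4.65], [0.06, 2.69], [-2.65, 2.65]. Speed limits (rad/s): [2.57, 2.57, 3.01, 3.14, 3.14, 3.14].

### API

Orientations are given as a 3x3 rotation matrix whose columns are the frame's x, y, z axes.
In Python, from station import ctrl gives the robot as it stands.
- The arm moves only by the shell command python3 -m inch 'ROWS'. ROWS is JSON, one flat list of numbers, 7 for each row, row after row: the shift along the tool's x, y, z in m, then the turn, a rotation vector about the tool's x, y, z in rad, then the closure, from 0 (fully open) to 1 (shut). In form: [tx, ty, tz, rx, ry, rz, fingers, tx, ty, tz, rx, ry, rz, fingers, ...]. A call has exactly 8 rows; each row shifts and turns the pose as measured when the row begins, along the tool's axes as they then stand; what a row does not reach is not made up. A row lasts 1/10 s, in which the tool goes at most 50 mm and 8.59 degrees, less where a joint would pass 70% of its speed; a pose out of reach is approached as far as the arm can. A call is refused whole if a number of a shift passes 0.05 or a number of a turn 0.15, either way. A call with a gripper value outside its range is refused whole. The fingers move at their own pace and stop on an object; the grip force is fixed at half the most. Time passes only in rows, so rows that do not move let the fingers close, or fill a call up. It gives the time, the measured TCP pose, the force and the opening at its end, in the units of the state.
- ctrl.observe(): the state, without advancing time (a new reading comes with each control period).
- ctrl.snapshot(name): name is "scene" or "top" or "wrist"; returns the picture (400x640x3 uint8, blue, green, red); there is no depth.
- ctrl.camera_model(name): a dict with "camera_matrix" (3x3 intrinsics, pixels), "rvec" (rotation vector, rad) and "tvec" (3), from world to camera coordinates, as OpenCV has them; the wrist camera has in their place "hand_eye" (4x4, takes a point from camera to tool coordinates, whose origin is the TCP and whose axes are the tool frame's). Camera axes: x right, y down, z forward; pixel columns grow to the right and rows downward; lengths in mm; the calibration is good to about 2 mm. A picture is of the moment at which its call begins: read the wrist's pose just before it. camera_model takes no time and is no camera call.
- ctrl.close_job(): hands the job in, once; it reports no verdict.
Trained networks look in the newest picture that a camera, given by its name, has taken for a name from the list of things; names that differ only in an ending like _2 or _b are one class to them, and where a whole thing is asked for, a point or a joint stands for the part that bears it (a point fixed in the world has none). Each returns a list of dicts, best first, with "score" (0 to 1); they miss things now and then, are a little off and sometimes report something else, mostly with a low value. They report only what shows in the picture. A call takes as long as a camera call.
- ctrl.cut_out(query, camera): "mask" (400x640 bool, what is visible of it) and "rect" ([left, top, width, height] in pixels, round what is visible of it).
- ctrl.mark_of(query, camera): "point" ([row, column] in pixels: a listed point, or the origin of a listed thing).
The state is a dict: "clock": time; "joints": joint angles; "qvel": joint speeds; "joint_efforts": joint torques, N m; "ee_pos": TCP position; "orientation": TCP orientation; "force": force on the tool from outside, world axes, zero at the start; "moment": the same for the moment, N m; "width": opening from 0.0 (shut) to 1.0 (fully open).
Only numpy, scipy, OpenCV 4.12 (cv2) and the standard library are available. Lean on these libraries where they do the work, as an engineer would, in place of code of your own. Each camera call takes 0.05 s, during which the arm holds its last target.

### The job

Open the culture keeper so that the dishes can be got at. Its release key is sunk in a notch somewhere in the groove along the near edge: feel along the groove with a fingertip until it drops into the notch, press the key down so that the lid springs ajar, then push the lid by its lip all the way back to its stop and leave it open. Use the fingertips only and press gently; the dishes, jars, beaker and scoop are not to be picked up or shifted.

Things in the scene. Friction and masses are not known exactly. Their poses are not given: they have to be found in the camera images.
- keeper: Culture keeper: low white box with a clear sliding lid, 308 x 380 x 73 mm (x, y, z) plus a grey lip on the lid (to z 0.081), fixed on the table. Origin on the table; the box reaches x -0.158 to 0.150, y -0.19 to 0.19. x points away from the robot, the way the lid opens; y left. Near edge: finger groove, open from above. Under the lid: three petri dishes, 0.014 above the table.
- release_key (a joint): Key plate, 49 x 44 mm, the bottom of the one notch in the groove floor. Its top lies 6 mm below the floor. 0 at rest, 0.008 m fully down; springs back. Gives at about 3 N, takes about 7 N to the bottom; the latch lets go at about 0.005. The notch is 50 mm long, as wide as the groove, lined alike; its middle lies anywhere up to 52 mm left or right of the groove's middle.
- lid (a joint): Sliding lid: 0 shut (the latch leaves up to 1 mm of play), 0.115 m fully open against its stop. Once unlatched, a spring slides it about 0.03 m open; from there it stays where it is left and takes 2 to 3 N to push slowly.
- lip (a point): Middle of the near, upright face of the lid's push lip: a grey bar along y, 160 mm long, upright from keeper z 0.066 (the lid's top) to 0.081, sloping away behind. This point: keeper x = -0.104 + lid value, y 0, z 0.074. Push it along keeper +x.
- groove_left (a point): Middle of the groove's rigid floor at its left (+y) end. Groove: 45 mm wide (keeper x -0.151 to -0.106, middle -0.1285), 160 mm long (y -0.08 to 0.08), rubber-lined floor at z 0.040. Near lip to z 0.054, ends and far wall to 0.058; the shut lid's lip stands above the far wall from x -0.104.
- groove_right (a point): Middle of the groove's floor at its right (-y) end, keeper (-0.1285, -0.08, 0.040).
- dish_1: Petri dish, 90 mm across, 15 mm high, in the keeper under the lid, right; origin under its centre.
- dish_2: Petri dish like dish_1, in the middle.
- dish_3: Petri dish like dish_1, left.
- jar_a: Sample jar with blue lid, 60 mm across, 75 mm high, right of the keeper; origin under its centre. Bystander.
- jar_c: Small sample jar, 52 mm across, 62 mm high, right of the keeper. Bystander.
- beaker: Beaker, 68 mm across, 89 mm high, left of the keeper. Bystander.
- scoop: Metal scoop, 187 mm long along y, 51 mm wide, 45 mm high, lying in front of the keeper, on the robot's side. Bystander.

How it is judged:
By the outcome, as a careful person would: the job done as asked, in the order asked, and still so for the second after the job is handed in, with the robot touching nothing.
It also fails if it takes over 64 s, if anything falls off the work surface, if the arm or the gripper's body presses on something with over 40 N, if the wrist force passes 120 N, or if a joint passes its speed limit or range.

## Working session

There is one attempt and no reset: what is moved stays moved. The work goes in short steps, Python scripts to look and compute and a shell command to move; the robot and the scene stay as the last step left them, time stands still between calls to the robot, and variables do not carry over. Pictures are saved under pics/ and viewed, and the job is handed in when it is done.

```bash
mkdir -p pics; ls
python3 - <<'E'
from station import ctrl
import cv2
s=ctrl.observe(); print(s)
for n in ("scene","top"):
    cv2.imwrite(f"pics/{n}0.png",ctrl.snapshot(n)); print(n,ctrl.camera_model(n))
    for q in ("lip","groove_left","groove_right","keeper"):
        print(q,[(r["point"],r["score"]) for r in ctrl.mark_of(q,n)[:2]])
print(ctrl.camera_model("wrist")); print(ctrl.observe()["clock"])
E
```

```text
pics
{'clock': 0.0, 'joints': array([ 1.18631804e+00,  9.18323919e-02,  1.23187810e+00, -4.01130682e-05,
        1.81979215e+00, -5.66694241e-02]), 'qvel': array([-0.00085449,  0.00080004,  0.00055889, -0.00020539,  0.00044506,
       -0.0011849 ]), 'joint_efforts': array([-1.78679464e-03, -4.46465850e+01, -4.06444967e+01,  6.95851003e-02,
        2.97410216e-02, -1.42958270e-04]), 'ee_pos': array([193.05243768, 567.73645783, 199.82716219]), 'orientation': array([[-6.80353539e-04, -9.46746899e-01,  3.21978020e-01],
       [-1.78513310e-03,  3.21978732e-01,  9.46745219e-01],
       [-9.99998175e-01,  6.93478379e-05, -1.90912860e-03]]), 'force': array([-0.08224986,  0.05245921, -0.42220737]), 'moment': array([ 0.06004452, -0.0209581 , -0.03647584]), 'width': 0.9998686848011743}
scene {'camera_matrix': array([[416.01493548,   0.        , 322.84293266],
       [  0.        , 416.01493548, 195.49629671],
       [  0.        ,   0.        ,   1.        ]]), 'rvec': array([ 2.17366815, -1.114639  ,  0.46061805]), 'tvec': array([-328.009691  ,  413.34929734,  834.24417472])}
lip [([206.8, 28
[... 453 characters left out ...]
297.1], 0.83)]
groove_left [([229.9, 270.4], 0.86), ([187.4, 297.5], 0.62)]
groove_right [([226.4, 325.3], 0.91)]
keeper [([188.9, 294.9], 0.87), ([225.8, 214.6], 0.64)]
{'camera_matrix': array([[306.2660817 ,   0.        , 327.0763378 ],
       [  0.        , 306.2660817 , 201.16051713],
       [  0.        ,   0.        ,   1.        ]]), 'hand_eye': array([[-1.26391659e-04, -2.62650022e-01,  9.64891160e-01,
        -1.83377274e+02],
       [-2.54612673e-04, -9.64891128e-01, -2.62650046e-01,
         7.20592348e+01],
       [ 9.99999960e-01, -2.78870292e-04,  5.50801658e-05,
        -3.44544735e-01],
       [ 0.00000000e+00,  0.00000000e+00,  0.00000000e+00,
         1.00000000e+00]])}
0.5
```

View pics/scene0.png

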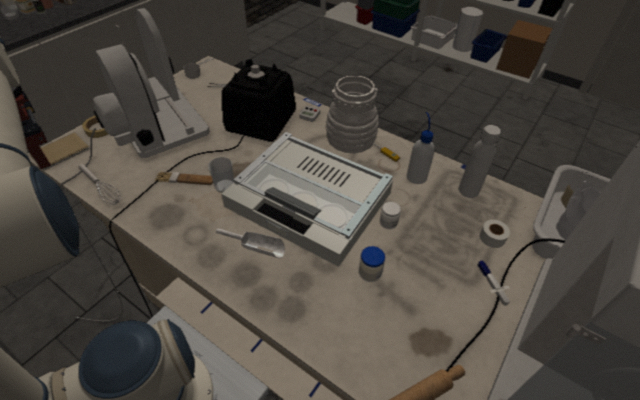

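View pics/top0.png

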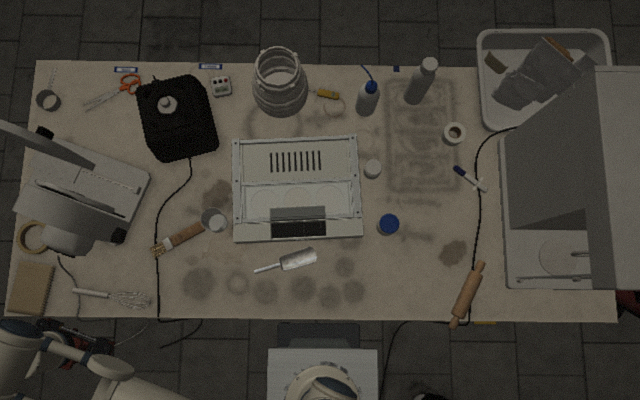

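```bash
cat > h.py <<'E'
import numpy as np,cv2
from station import ctrl
def ray(name,rc):
    m=ctrl.camera_model(name);K=m["camera_matrix"]
    if name=="wrist":
        s=ctrl.observe();T=np.eye(4);T[:3,:3]=s["orientation"];T[:3,3]=s["ee_pos"];T=T@m["hand_eye"];R=T[:3,:3];o=T[:3,3]
    else:
        R=cv2.Rodrigues(m["rvec"])[0].T;o=-R@m["tvec"]
    d=R@np.linalg.inv(K)@np.array([rc[1],rc[0],1.]);return o,d
def at(name,rc,z):
    o,d=ray(name,rc);return o+d*(z-o[2])/d[2]
E
python3 - <<'E'
from h import *
np.set_printoptions(precision=1,suppress=True)
P={"scene":dict(lip=[206.8,283.9],l=[208.4,257.7],r=[233.1,307.8]),"top":dict(lip=[216.5,297.1],l=[229.9,270.4],r=[226.4,325.3],k=[188.9,294.9])}
for n in P:
    for k,v in P[n].items(): print(n,k,at(n,v,dict(lip=74,l=40,r=40,k=0)[k]))
E
```

```text
scene lip [504.2  82.5  74. ]
scene l [479.9 156.8  40. ]
scene r [492.2  -4.6  40. ]
top lip [525.   80.3  74. ]
top l [489. 159.  40.]
top r [501.6  -2.5  40. ]
top k [621.3  90.9   0. ]
```

The scene picture shows the keeper near the middle, its dark groove around (row 215, col 283) and the grey lip just behind it. In the top picture the groove runs along row 229 from col 271 to 326, the lip is at row 213, the scoop at row 260 and the beaker at (220, 214). The measured points give a groove middle of about (490, 77) and a yaw of about 0.077, with 9 mm disagreement in x. I'll move above it and refine with the wrist camera.

```bash
python3 -m inch '[0,-0.02,-0.04,-0.14,0,0,1, 0,-0.02,-0.045,-0.14,0,0,1, 0,-0.03,-0.045,-0.12,0,0,1, 0,-0.03,-0.045,0,0,0,1, 0,-0.03,-0.045,0,0,0,1, 0,-0.03,-0.045,0,0,0,1, 0,-0.03,-0.045,0,0,0,1, 0,-0.03,-0.045,0,0,0,1]'
```

```text
clock: 1.3
ee_pos: [391.9, 237.1, 197.7]
orientation: [[-0.0, -0.995, -0.101], [-0.004, -0.101, 0.995], [-1.0, 0.001, -0.004]]
force: [0.3, 1.5, -0.2]
width: 0.31
```

```bash
python3 -m inch '[0,-0.02,-0.045,0,0,0,1, 0,-0.02,-0.045,0,0,0,1, 0,-0.02,-0.045,0.02,0,0,1, 0,-0.02,-0.04,0,0,0,1, 0,0,0,0,0,0,1, 0,0,0,0,0,0,1, 0,0,0,0,0,0,1, 0,0,0,0,0,0,1]'
python3 - <<'E'
from h import *
np.set_printoptions(precision=2,suppress=True)
s=ctrl.observe(); print(s["ee_pos"],s["force"])
cv2.imwrite("pics/w1.png",ctrl.snapshot("wrist"))
for q in ("lip","groove_left","groove_right","keeper"):
    z=dict(lip=74,keeper=0).get(q,40)
    print(q,[(r["point"],r["score"],at("wrist",r["point"],z)) for r in ctrl.mark_of(q,"wrist")[:2]])
E
```

```text
clock: 2.1
ee_pos: [490.7, 62.5, 198.8]
orientation: [[0.002, -0.997, -0.073], [-0.003, -0.073, 0.997], [-1.0, -0.002, -0.004]]
force: [0.9, -0.2, 0.4]
width: 0.005
[490.74  62.53 198.83] [ 0.89 -0.18  0.43]
lip [([212.6, 339.7], 0.67, array([514.37,  77.14,  74.  ]))]
groove_left [([182.2, 408.0], 0.93, array([483.13, 153.59,  40.  ])), ([185.1, 271.9], 0.25, array([497.89,  -0.88,  40.  ]))]
groove_right [([181.1, 270.8], 0.72, array([493.36,  -2.43,  40.  ]))]
keeper []
```

View pics/w1.png

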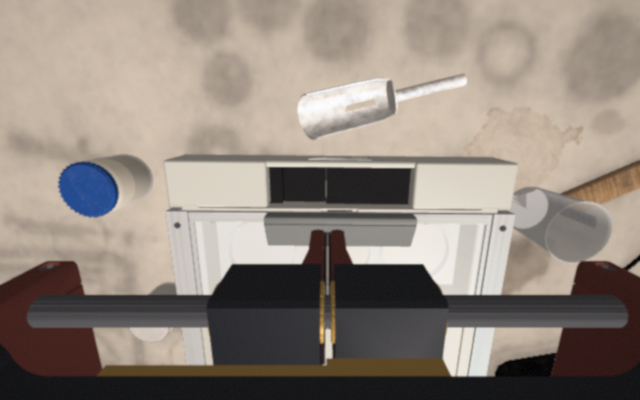

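Run:
```python
import cv2,numpy as np
i=cv2.imread("pics/w1.png")[145:255,255:430]
i=np.clip((i/255.)**.5*255,0,255).astype('u1')
cv2.imwrite("pics/w1z.png",cv2.resize(i,None,fx=4.5,fy=4.5,interpolation=cv2.INTER_CUBIC))
from h import *
np.set_printoptions(precision=1,suppress=True)
for rc,z in [((167,270),58),((166,413),58),((200,268),58),((205,413),58),((185,283),40),((185,327),40),((167,327),54),((156,340),54),((211,340),58),((218,265),81),((218,417),81)]: print(rc,at("wrist",rc,z))
```

```text
(167, 270) [474.2  -0.6  58. ]
(166, 413) [462. 151.  58.]
(200, 268) [510.8  -2.   58. ]
(205, 413) [504.8 157.3  58. ]
(185, 283) [496.9  11.4  40. ]
(185, 327) [493.2  61.6  40. ]
(167, 327) [470.4  59.9  54. ]
(156, 340) [457.6  72.9  54. ]
(211, 340) [517.6  77.8  58. ]
(218, 265) [523.8  -0.5  81. ]
(218, 417) [512.3 156.4  81. ]
```

View pics/w1z.png

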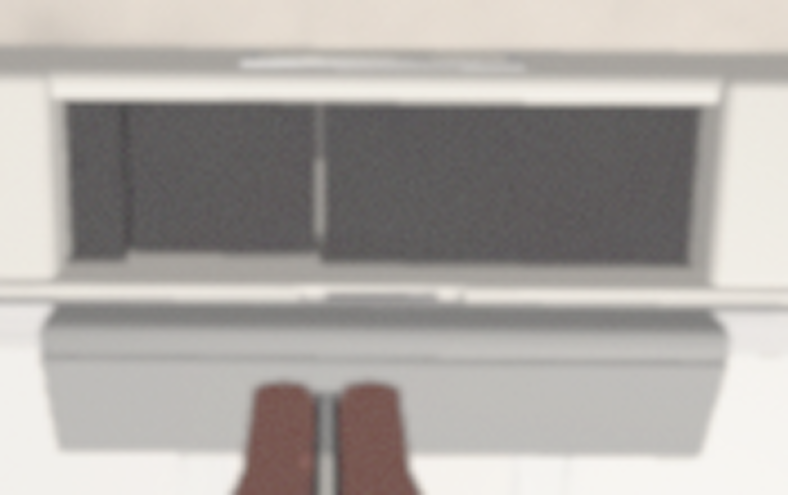

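The enlarged view shows the groove with a recess between cols 283 and 327, which is y of about 11 to 61, on the right-hand side. I'll touch down left of it and feel towards the right.

```bash
python3 -m inch '[0,0,0.022,0,0,0,1, 0,0,0.022,0,0,0,1, 0.04,0,0,0,0,0,1, 0.04,0,0,0,0,0,1, 0.03,0,0,0,0,0,1, 0.02,0,0,0,0,0,1, 0.01,0,0,0,0,0,1, 0,0,0,0,0,0,1]'; python3 -c "
from station import ctrl
s=ctrl.observe();print(s['ee_pos'],s['force'],s['orientation'])"
```

```text
clock: 3.15
ee_pos: [488.2, 110.7, 56.2]
orientation: [[0.008, -0.997, -0.078], [-0.003, -0.078, 0.997], [-1.0, -0.008, -0.003]]
force: [-0.3, 0.6, 0.1]
width: 0.012
[488.21962704 110.73246743  56.1690626 ] [-0.25515464  0.60091656  0.13267477] [[ 0.00794566 -0.99692394 -0.07797126]
 [-0.00255139 -0.07799368  0.99695059]
 [-0.99996518 -0.00772249 -0.00316326]]
```

```bash
python3 -m inch '[0.006,0,0,0,0,0,1, 0.004,0,0,0,0,0,1, 0.002,0,0,0,0,0,1, 0.001,0,0,0,0,0,1, 0.001,0,0,0,0,0,1, 0.001,0,0,0,0,0,1, 0.001,0,0,0,0,0,1, 0.001,0,0,0,0,0,1]'
```

```text
clock: 3.95
ee_pos: [491.7, 111.3, 43.8]
orientation: [[0.017, -0.997, -0.078], [-0.001, -0.078, 0.997], [-1.0, -0.017, -0.002]]
force: [-0.3, -0.6, -0.2]
width: 0.009
```

```bash
python3 -m inch '[0,0.004,0,0,0,0.02,1, 0.001,0,0,0,0,0,1, 0.001,0,0,0,0,0,1, 0.001,0,0,0,0,0,1, 0.001,0,0,0,0,0,1, 0.0015,0,0,0,0,0,1, 0,0,0,0,0,0,1, 0,0,0,0,0,0,1]'
```

```text
clock: 4.75
ee_pos: [487.1, 110.9, 37.3]
orientation: [[-0.006, -0.997, -0.078], [-0.003, -0.078, 0.997], [-1.0, 0.006, -0.002]]
force: [0.4, -0.4, 0.5]
width: 0.005
```

```bash
python3 -m inch '[0.001,0,0,0,0,0,1, 0.001,0,0,0,0,0,1, 0.001,0,0,0,0,0,1, 0,0,0,0,0,0,1, 0,0,0,0,0,0,1, 0,0,0,0,0,0,1, 0,0,0,0,0,0,1, 0,0,0,0,0,0,1]';  python3 - <<'E'
from h import *
print(ctrl.observe()["joint_efforts"])
cv2.imwrite("pics/w2.png",ctrl.snapshot("wrist"))
E
```

```text
clock: 5.55
ee_pos: [487.2, 110.9, 34.2]
orientation: [[-0.005, -0.997, -0.078], [-0.003, -0.078, 0.997], [-1.0, 0.005, -0.002]]
force: [1.3, 0.1, 0.9]
width: 0.003
[ 3.32131385e-04 -3.35246444e+01 -3.97421050e+01 -1.93807186e-02
  1.03323406e-01 -1.02181082e-04]
```

View pics/w2.png

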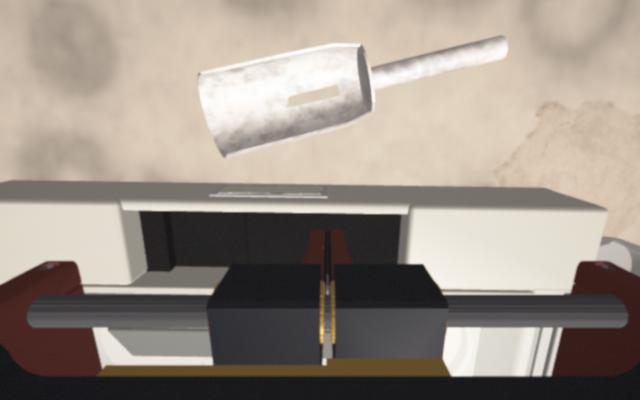

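```bash
python3 -m inch '[0.001,0,0,0,0,0,1, 0.001,0,0,0,0,0,1, 0.001,0,0,0,0,0,1, 0,0,0,0,0,0,1, 0,0,0,0,0,0,1, 0,0,0,0,0,0,1, 0,0,0,0,0,0,1, 0,0,0,0,0,0,1]';  python3 - <<'E'
from h import *
m=ctrl.camera_model("wrist");print(ctrl.observe()["force"])
E=np.linalg.inv(m["hand_eye"]);p=m["camera_matrix"]@E[:3,3];print(p/p[2])
E
```

```text
clock: 6.4
ee_pos: [487.2, 110.9, 30.9]
orientation: [[-0.005, -0.997, -0.078], [-0.003, -0.078, 0.997], [-1.0, 0.005, -0.003]]
force: [-0.1, -1.0, 0.9]
width: 0.007
[-0.07339349 -0.99004526  0.93316563]
[327.39788372 234.71454438   1.        ]
```

Run:
```python
from h import *
i=ctrl.snapshot("wrist");cv2.imwrite("pics/w3.png",i)
j=np.clip((i[170:300,110:430]/255.)**.45*255,0,255).astype('u1')
cv2.imwrite("pics/w3z.png",cv2.resize(j,None,fx=2.5,fy=2.5,interpolation=cv2.INTER_CUBIC))
print(ctrl.observe()["ee_pos"],ctrl.observe()["joints"])
```

```text
[487.15305765 110.86866179  30.91705628] [ 0.15719343 -0.14128283  1.76106828 -0.00205174  1.52750725 -1.49158607]
```

View pics/w3z.png

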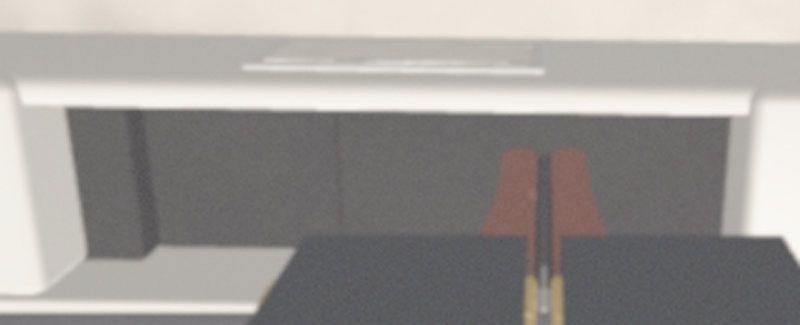

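The enlarged view shows the fingertips over the groove's left floor, with the notch plate between zoom cols 155 and 340. There is no sign of contact yet at a measured z of 31, so I'll keep going down in small steps and watch the force.

```bash
python3 -m inch '[0.001,0,0,0,0,0,1, 0.001,0,0,0,0,0,1, 0,0,0,0,0,0,1, 0,0,0,0,0,0,1, 0,0,0,0,0,0,1, 0,0,0,0,0,0,1, 0,0,0,0,0,0,1, 0,0,0,0,0,0,1]';  python3 - <<'E'
from h import *
s=ctrl.observe();print(s["force"],s["moment"],s["joint_efforts"])
E
```

```text
clock: 7.25
ee_pos: [487.1, 110.9, 28.8]
orientation: [[-0.005, -0.997, -0.078], [-0.003, -0.078, 0.997], [-1.0, 0.005, -0.002]]
force: [-1.3, -0.3, -0.2]
width: 0.002
[-1.31191004 -0.26731524 -0.16296325] [ 0.0252774  -0.01385498  0.02568448] [-7.56672544e-04 -3.35794652e+01 -3.96550512e+01 -1.96087448e-02
  1.03252418e-01 -1.04962935e-04]
```

Run:
```python
from h import *
i=ctrl.snapshot("scene")
j=np.clip((i[100:270,190:420]/255.)**.5*255,0,255).astype('u1')
m=ctrl.camera_model("scene");s=ctrl.observe()
print(cv2.projectPoints(np.array([s["ee_pos"]]),m["rvec"],m["tvec"],m["camera_matrix"],None)[0])
cv2.imwrite("pics/s2z.png",cv2.resize(j,None,fx=3.4,fy=3.4,interpolation=cv2.INTER_CUBIC))
```

```text
[[[272.64923856 217.00254774]]]
```

View pics/s2z.png

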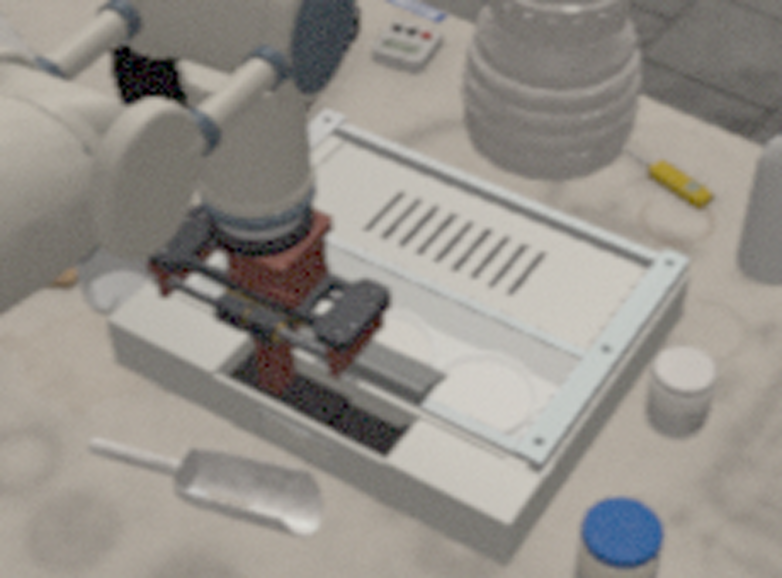

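```bash
python3 -m inch '[0.001,0,0,0,0,0,1, 0.001,0,0,0,0,0,1, 0,0,0,0,0,0,1, 0,0,0,0,0,0,1, 0,0,0,0,0,0,1, 0,0,0,0,0,0,1, 0,0,0,0,0,0,1, 0,0,0,0,0,0,1]';  python3 - <<'E'
from h import *
s=ctrl.observe();print(s["force"],s["joint_efforts"][1:3])
E
python3 -m inch '[0.001,0,0,0,0,0,1, 0.001,0,0,0,0,0,1, 0,0,0,0,0,0,1, 0,0,0,0,0,0,1, 0,0,0,0,0,0,1, 0,0,0,0,0,0,1, 0,0,0,0,0,0,1, 0,0,0,0,0,0,1]';  python3 - <<'E'
from h import *
s=ctrl.observe();print(s["force"],s["joint_efforts"][1:3])
E
```

```text
clock: 8.1
ee_pos: [487.1, 110.9, 26.6]
orientation: [[-0.005, -0.997, -0.078], [-0.003, -0.078, 0.997], [-1.0, 0.005, -0.002]]
force: [-0.8, -0.0, -0.2]
width: 0.007
[-0.76184985 -0.00540562 -0.24636481] [-33.6004436  -39.61678863]
clock: 8.9
ee_pos: [487.1, 110.9, 24.4]
orientation: [[-0.005, -0.997, -0.078], [-0.003, -0.078, 0.997], [-1.0, 0.006, -0.002]]
force: [-0.4, -0.6, -0.2]
width: 0.006
[-0.37407684 -0.62262418 -0.18099638] [-33.62337828 -39.57886219]
```

Run:
```python
from h import *
i=ctrl.snapshot("scene")
m=ctrl.camera_model("scene");s=ctrl.observe()
k=5
j=np.clip((i[170:270,220:360]/255.)**.5*255,0,255).astype('u1')
j=cv2.resize(j,None,fx=k,fy=k,interpolation=cv2.INTER_CUBIC)
for dz,c in((0,(0,255,0)),(20,(255,255,0))):
    p=cv2.projectPoints(np.array([s["ee_pos"]+[0,0,dz]]),m["rvec"],m["tvec"],m["camera_matrix"],None)[0].ravel();print(dz,p)
    q=((p-[220,170])*k).astype(int);cv2.circle(j,tuple(map(int,q)),3,c,-1)
cv2.imwrite("pics/s3z.png",j)
w=ctrl.snapshot("wrist");cv2.imwrite("pics/w4.png",np.clip((w/255.)**.5*255,0,255).astype('u1'))
```

```text
0 [272.76936157 218.04605786]
20 [272.24180322 213.26899253]
```

View pics/s3z.png

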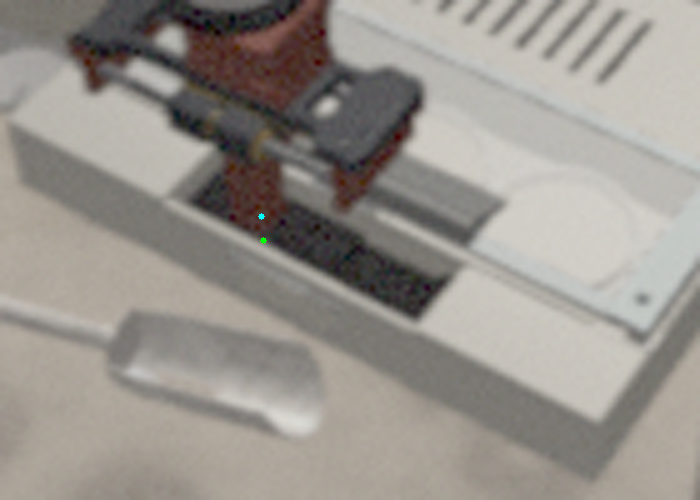

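View pics/w4.png

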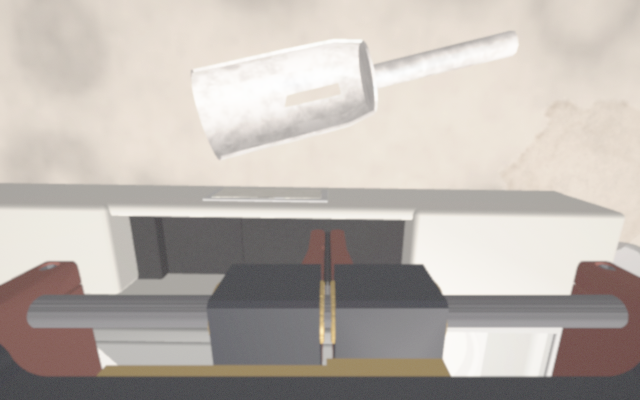

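```bash
for k in 1; do python3 -m inch '[0.001,0,0,0,0,0,1, 0.001,0,0,0,0,0,1, 0,0,0,0,0,0,1, 0,0,0,0,0,0,1, 0,0,0,0,0,0,1, 0,0,0,0,0,0,1, 0,0,0,0,0,0,1, 0,0,0,0,0,0,1]'; done;  python3 - <<'E'
from h import *
s=ctrl.observe();print(s["force"],s["joint_efforts"][1:3])
p=s["ee_pos"];m=ctrl.camera_model("top")
i=ctrl.snapshot("top");j=np.clip((i[180:260,220:340]/255.)**.5*255,0,255).astype('u1')
cv2.imwrite("pics/t2z.png",cv2.resize(j,None,fx=6,fy=6,interpolation=cv2.INTER_CUBIC))
E
```

```text
clock: 9.8
ee_pos: [487.1, 110.8, 22.2]
orientation: [[-0.005, -0.997, -0.078], [-0.003, -0.078, 0.997], [-1.0, 0.006, -0.002]]
force: [0.4, 0.6, 0.2]
width: 0.006
[0.38954015 0.62137017 0.20686948] [-33.64538312 -39.53907251]
```

View pics/t2z.png

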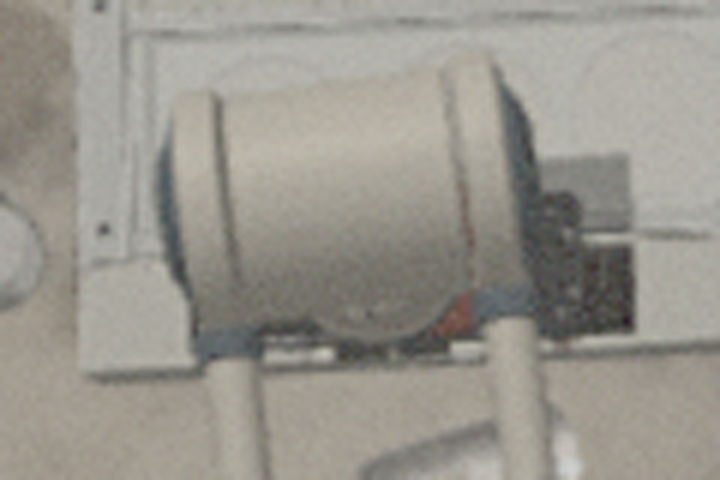

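```bash
python3 -m inch '[0.001,0,0,0,0,0,1, 0.001,0,0,0,0,0,1, 0.001,0,0,0,0,0,1, 0,0,0,0,0,0,1, 0,0,0,0,0,0,1, 0,0,0,0,0,0,1, 0,0,0,0,0,0,1, 0,0,0,0,0,0,1]';  python3 - <<'E'
from h import *
s=ctrl.observe();print(s["force"],s["joint_efforts"][1:3])
E
```

```text
clock: 10.65
ee_pos: [487.0, 110.8, 18.9]
orientation: [[-0.005, -0.997, -0.078], [-0.003, -0.078, 0.997], [-1.0, 0.006, -0.002]]
force: [-0.5, -0.6, 0.1]
width: 0.006
[-0.45523751 -0.57006273  0.07642469] [-33.67657185 -39.47274327]
```

```bash
python3 -m inch '[0.001,0,0,0,0,0,1, 0.001,0,0,0,0,0,1, 0,0,0,0,0,0,1, 0,0,0,0,0,0,1, 0,0,0,0,0,0,1, 0,0,0,0,0,0,1, 0,0,0,0,0,0,1, 0,0,0,0,0,0,1]';  python3 - <<'E'
from h import *
s=ctrl.observe();print(s["force"],s["joint_efforts"][1:3])
i=ctrl.snapshot("wrist")
j=np.clip((i[170:300,110:430]/255.)**.45*255,0,255).astype('u1')
cv2.imwrite("pics/w5z.png",cv2.resize(j,None,fx=2.5,fy=2.5,interpolation=cv2.INTER_CUBIC))
E
```

```text
clock: 11.45
ee_pos: [487.4, 110.9, 18.7]
orientation: [[-0.004, -0.997, -0.078], [-0.003, -0.078, 0.997], [-1.0, 0.004, -0.002]]
force: [0.3, -0.4, 1.1]
width: 0.001
[ 0.34128691 -0.43961716  1.07880337] [-33.27142239 -39.12964582]
```

View pics/w5z.png

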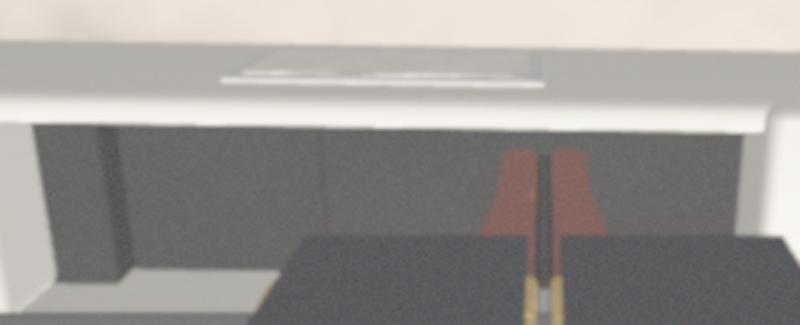

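Contact: z stopped at 18.7 with a small upward force, so the reported TCP lies about 20 mm beyond the real tip. The groove floor in the image is consistent with about 38. Next I slide right along the groove with a light downward bias.

```bash
python3 -m inch '[0.001,0,-0.004,0,0,0,1, 0.001,0,-0.004,0,0,0,1, 0.001,0,-0.004,0,0,0,1, 0.001,0,-0.004,0,0,0,1, 0.001,0,-0.004,0,0,0,1, 0.001,0,-0.004,0,0,0,1, 0.001,0,-0.004,0,0,0,1, 0.001,0,-0.004,0,0,0,1]';  python3 - <<'E'
from h import *
s=ctrl.observe();print(s["force"],s["joint_efforts"][1:3])
E
```

```text
clock: 12.3
ee_pos: [494.6, 85.8, 18.7]
orientation: [[0.009, -0.997, -0.083], [0.014, -0.083, 0.996], [-1.0, -0.01, 0.014]]
force: [-1.7, 4.7, 5.8]
width: 0.005
[-1.66581033  4.73059086  5.84490954] [-30.46780944 -36.68531299]
```

```bash
python3 -m inch '[-0.001,0.003,0,0,0.015,0.01,1, 0,0.002,-0.004,0,0,0,1, 0.0005,0,-0.005,0,0,0,1, 0.0005,0,-0.005,0,0,0,1, 0.0005,0,-0.005,0,0,0,1, 0.0005,0,-0.005,0,0,0,1, 0.0005,0,-0.005,0,0,0,1, 0.0005,0,-0.005,0,0,0,1]';  python3 - <<'E'
from h import *
s=ctrl.observe();print(s["force"],s["joint_efforts"][1:3])
E
```

```text
clock: 13.1
ee_pos: [493.0, 49.6, 17.6]
orientation: [[0.002, -0.996, -0.084], [-0.0, -0.084, 0.996], [-1.0, -0.002, -0.001]]
force: [-0.4, 0.1, -0.0]
width: 0.005
[-0.42357261  0.1010456  -0.03630631] [-33.22270274 -39.88288164]
```

The force fell to zero and z dropped below 18.7 at y of about 50, so the fingertip is entering the notch. I'll centre it over the notch (y of about 37), then lower.

```bash
python3 -m inch '[0,0,-0.005,0,0,0,1, 0,0,-0.004,0,0,0,1, 0,0,-0.004,0,0,0,1, 0.001,0,0,0,0,0,1, 0.001,0,0,0,0,0,1, 0.001,0,0,0,0,0,1, 0.001,0,0,0,0,0,1, 0,0,0,0,0,0,1]';  python3 - <<'E'
from h import *
s=ctrl.observe();print(s["ee_pos"],s["force"],s["joint_efforts"][1:3])
i=ctrl.snapshot("wrist")
j=np.clip((i[170:300,110:540]/255.)**.45*255,0,255).astype('u1')
cv2.imwrite("pics/w6z.png",cv2.resize(j,None,fx=1.8,fy=1.8,interpolation=cv2.INTER_CUBIC))
E
```

```text
clock: 13.9
ee_pos: [492.6, 32.6, 12.8]
orientation: [[-0.002, -0.997, -0.082], [-0.005, -0.082, 0.997], [-1.0, 0.002, -0.004]]
force: [0.0, 0.1, -0.8]
width: 0.013
[492.628374    32.59041207  12.83305309] [ 0.04068615  0.1375777  -0.83967905] [-33.05046916 -39.49754477]
```

View pics/w6z.png

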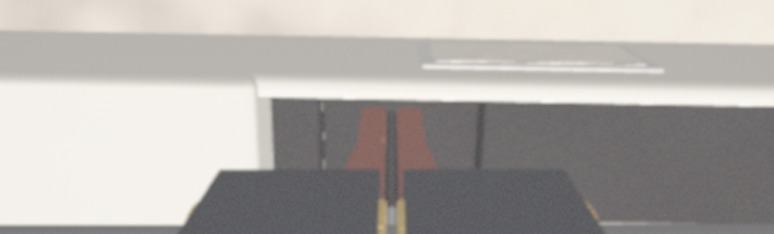

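The view shows the fingertip between the two notch edges (zoom cols 322 and 480) with the tip centred at about 391, and z is now 6 mm below the floor contact. Now I press the key.

```bash
python3 -m inch '[0.001,0,0.002,0,0,0,1, 0.001,0,0,0,0,0,1, 0.001,0,0,0,0,0,1, 0.001,0,0,0,0,0,1, 0.001,0,0,0,0,0,1, 0.001,0,0,0,0,0,1, 0.001,0,0,0,0,0,1, 0.001,0,0,0,0,0,1]';  python3 - <<'E'
from h import *
s=ctrl.observe();print(s["ee_pos"],s["force"],s["joint_efforts"][1:3])
E
```

```text
clock: 14.75
ee_pos: [493.1, 33.7, 12.3]
orientation: [[0.001, -0.997, -0.082], [-0.009, -0.082, 0.997], [-1.0, 0.0, -0.009]]
force: [-3.7, -0.6, 7.6]
width: 0.007
[493.05092109  33.69685149  12.30024875] [-3.70153273 -0.61008842  7.57974171] [-29.66438591 -37.12301731]
```

Run:
```python
from h import *
i=ctrl.snapshot("scene");s=ctrl.observe();print(s["ee_pos"],s["force"],s["moment"])
j=np.clip((i[150:270,200:380]/255.)**.5*255,0,255).astype('u1')
cv2.imwrite("pics/s4z.png",cv2.resize(j,None,fx=4.4,fy=4.4,interpolation=cv2.INTER_CUBIC))
cv2.imwrite("pics/w7.png",np.clip((ctrl.snapshot("wrist")/255.)**.5*255,0,255).astype('u1'))
```

```text
[493.01719712  33.68248856  12.26554633] [-3.23404921 -0.71698894  7.29128641] [-0.21858195  0.65400871  0.01847299]
```

View pics/s4z.png

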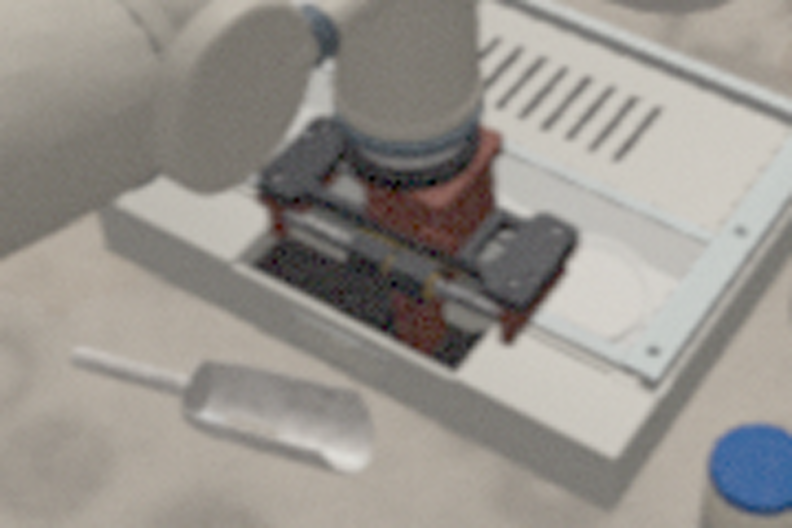

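View pics/w7.png

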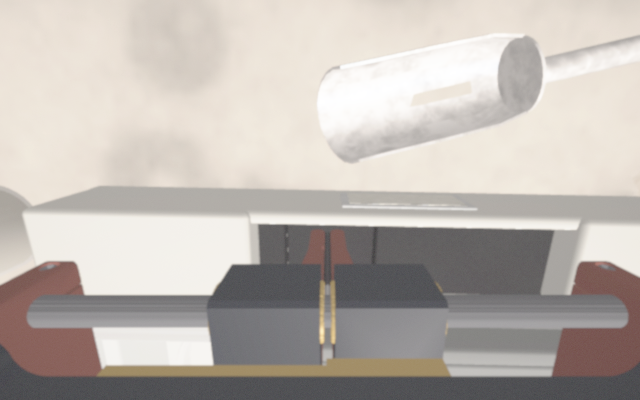

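```bash
python3 -m inch '[0.0015,0.001,0,0,0.008,0,1, 0.0015,0,0,0,0,0,1, 0.0015,0,0,0,0,0,1, 0.0015,0,0,0,0,0,1, 0.0015,0,0,0,0,0,1, 0.0015,0,0,0,0,0,1, 0.0015,0,0,0,0,0,1, 0.0015,0,0,0,0,0,1]';  python3 - <<'E'
from h import *
s=ctrl.observe();print(s["ee_pos"],s["force"],s["moment"],s["joint_efforts"][1:3])
E
```

```text
clock: 15.65
ee_pos: [493.2, 33.5, 9.6]
orientation: [[0.006, -0.997, -0.083], [-0.021, -0.083, 0.996], [-1.0, -0.004, -0.021]]
force: [-3.6, -0.6, 8.6]
width: 0.002
[493.1827566   33.49004242   9.64247588] [-3.64192488 -0.56673203  8.6238793 ] [-0.18292441  0.79736387  0.00746202] [-29.18452263 -36.87649369]
```

```bash
python3 -m inch '[0.0015,0.001,0,0,-0.02,0,1, 0.0015,0,0,0,-0.005,0,1, 0.0015,0,0,0,0,0,1, 0.0015,0,0,0,0,0,1, 0.0015,0,0,0,0,0,1, 0.0015,0,0,0,0,0,1, 0.0015,0,0,0,0,0,1, 0.0015,0,0,0,0,0,1]';  python3 - <<'E'
from h import *
s=ctrl.observe();print(s["ee_pos"],s["force"],s["moment"],s["joint_efforts"][1:3])
cv2.imwrite("pics/w8.png",ctrl.snapshot("wrist"))
E
```

```text
clock: 16.45
ee_pos: [493.4, 34.0, 7.1]
orientation: [[0.008, -0.996, -0.084], [0.003, -0.084, 0.996], [-1.0, -0.009, 0.002]]
force: [-2.0, -0.9, 5.6]
width: 0.008
[493.38619316  34.02884177   7.1358383 ] [-2.02250787 -0.93262834  5.55132333] [-0.10876085  0.42847462 -0.00244396] [-30.80880761 -38.06254506]
```

View pics/w8.png

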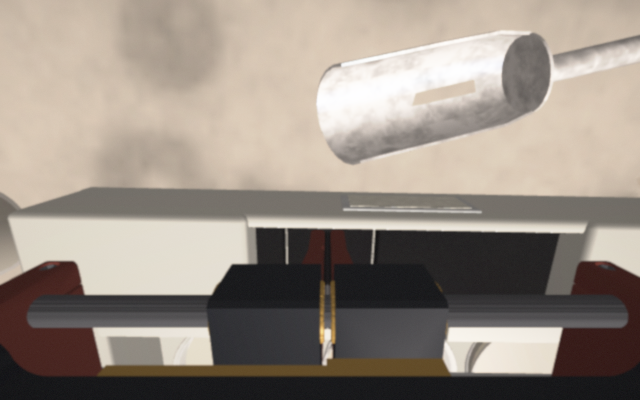

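The wrist picture shows bare dishes at the bottom (rows 340–370, where the lid's lip was), so the lid has sprung ajar. I lift out straight up and check.

```bash
python3 -m inch '[-0.01,0,0,0,0,0,1, -0.015,0,0,0,0,0,1, -0.02,0,0,0,0,0,1, -0.02,0,0,0,0,0,1, 0,0,0.02,0,0,0,1, 0,0,0.02,0,0,0,1, 0,0,0,0,0,0.008,1, 0,0,0,0,0,0,1]';  python3 - <<'E'
from h import *
s=ctrl.observe();print(s["ee_pos"],s["force"])
i=ctrl.snapshot("scene")
j=np.clip((i[120:270,190:410]/255.)**.5*255,0,255).astype('u1')
cv2.imwrite("pics/s5z.png",cv2.resize(j,None,fx=3.6,fy=3.6,interpolation=cv2.INTER_CUBIC))
for c in ("scene",):
    for r in ctrl.mark_of("lip",c)[:2]: print(r["point"],r["score"],at(c,r["point"],74))
cv2.imwrite("pics/w9.png",ctrl.snapshot("wrist"))
for r in ctrl.mark_of("lip","wrist")[:2]: print(r["point"],r["score"],at("wrist",r["point"],74))
E
```

```text
clock: 17.3
ee_pos: [490.0, 75.8, 80.8]
orientation: [[0.003, -0.996, -0.085], [0.004, -0.085, 0.996], [-1.0, -0.004, 0.004]]
force: [-0.3, -0.6, -0.2]
width: 0.005
[490.0353082   75.82835116  80.83531377] [-0.26200202 -0.63665615 -0.21306415]
[200.8, 293.2] 0.88 [535.50398552  75.96718883  74.        ]
[216.3, 223.6] 0.6 [484.97753841   7.25652662  74.        ]
```

View pics/s5z.png

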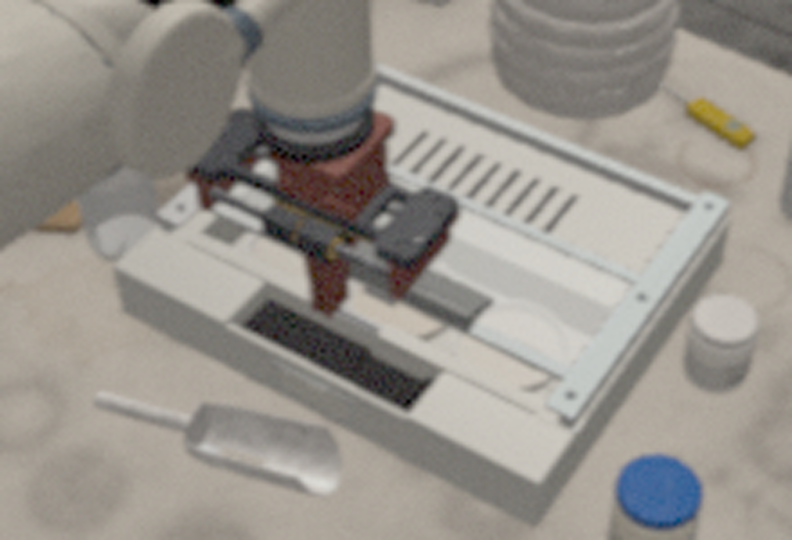

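View pics/w9.png

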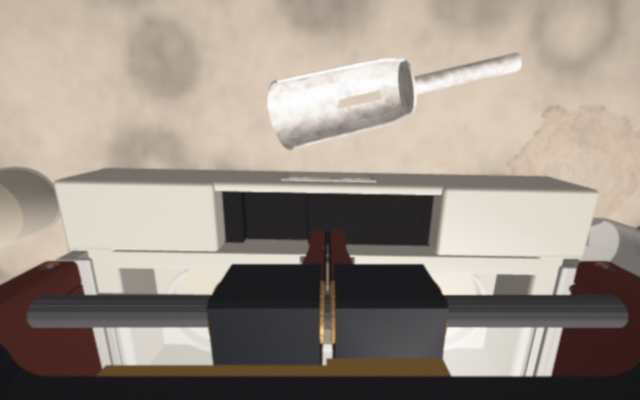

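The scene picture shows the lid ajar; its lip is now at x 535 where it was 504 in the same view, so about 31 mm open. Next I lower to lip height (tip about z 72) behind the lip and approach it.

```bash
python3 -m inch '[0.01,0,0,0.012,0,0,1, 0.01,0,0,0,0,0,1, 0.007,0,0,0,0,0,1, 0.002,-0.008,0,0,0,0,1, 0,-0.01,0,0,0,0,1, 0,-0.005,0,0,0,0,1, 0,-0.004,0,0,0,0,1, 0,0,0,0,0,0,1]';  python3 - <<'E'
from h import *
s=ctrl.observe();print(s["ee_pos"],s["force"])
E
```

```text
clock: 18.3
ee_pos: [518.8, 75.8, 46.7]
orientation: [[0.0, -0.998, -0.068], [0.004, -0.068, 0.998], [-1.0, -0.0, 0.004]]
force: [0.1, -0.3, -0.9]
width: 0.005
[518.83638407  75.81745541  46.68988404] [ 0.11823027 -0.28783998 -0.90027704]
```

```bash
python3 -m inch '[-0.004,0,0,0,0,0,1, 0,-0.006,0,0,0,0,1, 0,-0.006,0,0,0,0,1, 0,-0.006,0,0,0,0,1, 0,-0.006,0,0,0,0,1, 0,-0.006,0,0,0,0,1, 0,-0.006,0,0,0,0,1, 0,-0.006,0,0,0,0,1]';  python3 - <<'E'
from h import *
s=ctrl.observe();print(s["ee_pos"],s["force"])
E
```

```text
clock: 19.1
ee_pos: [563.4, 78.9, 52.2]
orientation: [[-0.001, -0.998, -0.068], [0.004, -0.068, 0.998], [-1.0, 0.001, 0.004]]
force: [-1.9, -0.3, 0.9]
width: 0.006
[563.3502983   78.88030471  52.18451304] [-1.9220473  -0.32724933  0.88368856]
```

Pushing with about 2 N at the lip, as expected. I continue, keeping z near 51.

```bash
python3 -m inch '[0.001,-0.006,0,0,0,0,1, 0,-0.006,0,0,0,0,1, 0,-0.006,0,0,0,0,1, 0,-0.006,0,0,0,0,1, 0,-0.005,0,0,0,0,1, 0,-0.005,0,0,0,0,1, 0,-0.004,0,0,0,0,1, 0,-0.003,0,0,0,0,1]';  python3 - <<'E'
from h import *
s=ctrl.observe();print(s["ee_pos"],s["force"])
E
```

```text
clock: 19.9
ee_pos: [608.5, 81.9, 50.9]
orientation: [[-0.001, -0.998, -0.068], [0.004, -0.068, 0.998], [-1.0, 0.001, 0.004]]
force: [-1.2, 0.6, 1.6]
width: 0.001
[608.45067296  81.8574943   50.90765252] [-1.18115682  0.58367674  1.59843404]
```

```bash
python3 -m inch '[0,-0.003,0,0,0,0,1, 0,-0.003,0,0,0,0,1, 0,-0.003,0,0,0,0,1, 0,-0.002,0,0,0,0,1, 0,-0.002,0,0,0,0,1, 0,-0.002,0,0,0,0,1, 0,-0.002,0,0,0,0,1, 0,-0.002,0,0,0,0,1]';  python3 - <<'E'
from h import *
s=ctrl.observe();print(s["ee_pos"],s["force"])
E
```

```text
clock: 20.7
ee_pos: [619.9, 82.6, 51.1]
orientation: [[-0.022, -0.997, -0.068], [0.002, -0.068, 0.998], [-1.0, 0.022, 0.003]]
force: [-10.3, -1.1, 6.3]
width: 0.007
[619.87761298  82.59886878  51.10767523] [-10.25102213  -1.14824561   6.34118167]
```

The force rises to 10 N at x = 620, right where the stop was predicted (about 619). I back off and check.

```bash
python3 -m inch '[0,0.005,0,0,0,0,1, 0,0.015,0,0,0,0,1, 0,0.02,0,0,0,0,1, -0.02,0.02,0,0,0,0,1, -0.04,0.02,0,0,0,0,1, -0.045,0.04,0,0,0,0,1, -0.04,0.045,0,0,0,0,1, 0,0.045,0,0,0,0,1]';  python3 - <<'E'
from h import *
s=ctrl.observe();print(s["ee_pos"],s["force"])
i=ctrl.snapshot("scene")
j=np.clip((i[120:270,190:410]/255.)**.5*255,0,255).astype('u1')
cv2.imwrite("pics/s6z.png",cv2.resize(j,None,fx=3.6,fy=3.6,interpolation=cv2.INTER_CUBIC))
for r in ctrl.mark_of("lip","scene")[:2]: print(r["point"],r["score"],at("scene",r["point"],74))
cv2.imwrite("pics/w10.png",ctrl.snapshot("wrist"))
for r in ctrl.mark_of("lip","wrist")[:2]: print(r["point"],r["score"],at("wrist",r["point"],74))
ctrl.snapshot("top")
for r in ctrl.mark_of("lip","top")[:2]: print(r["point"],r["score"],at("top",r["point"],74))
E
```

```text
clock: 21.5
ee_pos: [424.6, 69.0, 186.7]
orientation: [[-0.022, -0.997, -0.068], [0.003, -0.069, 0.998], [-1.0, 0.022, 0.004]]
force: [-0.2, 0.5, 0.1]
width: 0.005
[424.5567903   69.00574278 186.71950402] [-0.16074813  0.49764466  0.07613907]
[178.4, 309.4] 0.65 [629.443515   91.8216702  74.       ]
[205.6, 301.3] 0.4 [534.63225811  48.11747665  74.        ]
[178.8, 295.4] 0.78 [636.50442947  87.40337467  74.        ]
[263.2, 284.8] 0.7 [390.78968965 112.53340014  74.        ]
```

View pics/s6z.png

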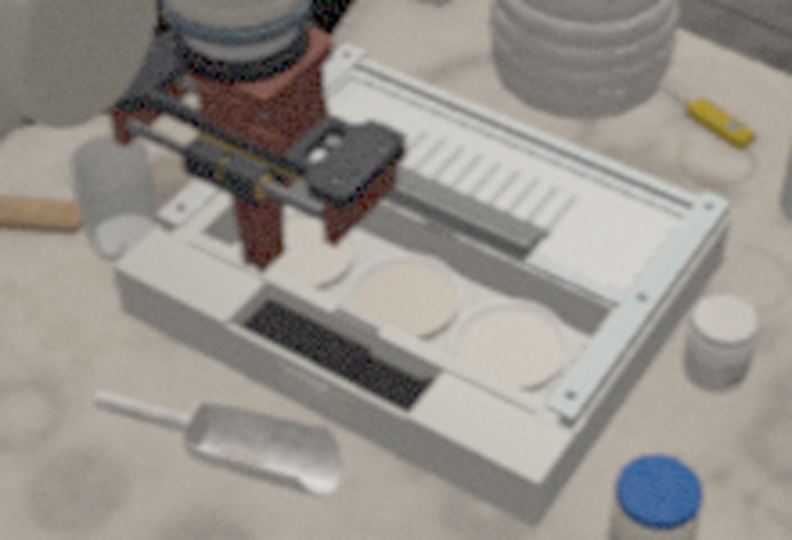

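View pics/w10.png

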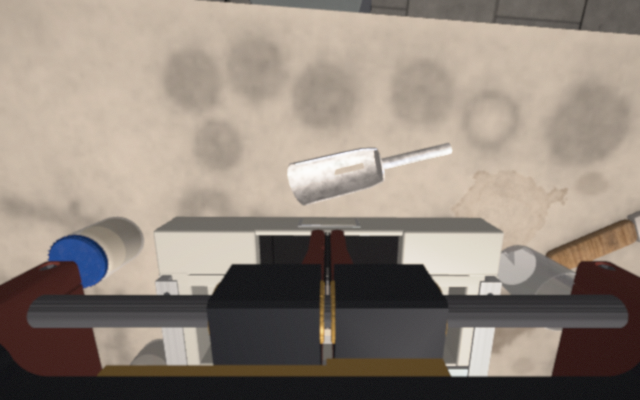

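The scene picture shows the lid fully back and the three dishes uncovered; the beaker, scoop and jars are where they were. The lip estimates moved 112 mm in the top view and 125 mm in the scene view, either side of the expected 115 mm, and the hard stop was felt at the predicted x. The arm is clear.

```bash
python3 -c "
from station import ctrl
print(ctrl.close_job())"
```

```text
the job is handed in; nothing more can be done
None
```

The culture keeper is open: the lid is pushed back to its stop, the three dishes are uncovered, and I handed the job in at about 22 s.

- **Finding the key:** I slid the shut fingertips along the groove floor towards the right. They dropped about 6 mm into the notch at around y 50 mm, where the wrist picture had shown a recess.
- **Pressing it:** The key gave way under about 8 to 9 N. That is somewhat more than the 7 N stated, probably because of friction. The lid sprang about 31 mm ajar.
- **Opening the lid:** I pushed the lip with about 2 N until the force rose to 10 N at TCP x 620 mm, close to the predicted stop of 619 mm. Then I backed the arm off.

**Last checks:** The force was about zero with the tool at z 187 mm, touching nothing. The pictures show the jar, beaker and scoop apparently where they were.

**Disagreements:**
- **Lid travel:** the lip moved 112 mm by the top camera and 125 mm by the scene camera, against 115 mm expected. The force at the stop is the firmer evidence.
- **Tip height:** the fingertips met the groove floor with the reported TCP about 21 mm lower than expected. I worked from the contact height instead.

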